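# Move the ring basket onto the locking display fork

## Task

The wire basket with the boxed rings hangs by its bar on the plain grey stand: lift it off by the wooden grip and hang it on the blue stand's fork instead, keeping it level all the way and never setting it down. The blue fork's height is set by hand, so feel the bar down onto its prongs, then slide it gently along them, under the lips and past both orange spring keepers, until it is fully home against the stops with both keepers sprung up in front of it, and let go. Never force the fork or drop the basket onto it, keep the boxes in the basket and leave the rest of the stall alone.

Things in the scene. Friction and masses are not known exactly. Their poses are not given: they have to be found in the camera images.
- grip (a point): Centre of the basket's wooden grip, on the axis of its hanging bar. Grip block 16 mm (x) by 44 mm (y, along the bar) by 18 mm high, pinched from above across its 16 mm. Bar: 8 mm round chrome rod along y, bare from the grip out to 85 mm either side, where uprights lead down to the tray. z up. The tray's rim is 100 mm and its underside 150 mm below this point.
- tray_floor (a point): Middle of the basket's inner floor (blue liner), 146 mm below the centre of the grip; axes as the basket's.
- basket: The loose wire basket; origin at the centre of its underside, 150 mm below the centre of the grip; x across the bar, y along it, z up. Tray 100 mm (x) by 190 mm (y) by 50 mm deep. 0.26 to 0.46 kg plus two 50 g boxes; hangs level, free to swing about the bar.
- rest: Plain grey stand, fixed, where the basket starts. Origin on the table under its post. Prongs point to its -x: two level 8 mm round rods at y = +50 and -50 mm, open above; they turn up 162 mm before the post axis and end 178 mm before it, tip tops 14 mm above the centre of a lying bar. Post 20 mm thick, 256 mm high; foot plate 110 x 160 x 12 mm.
- rest_fork (a point): Between the grey stand's prongs, 117 mm before its post axis, at the height of the centre of a bar lying on them (230 mm); axes as the stand's. To take the basket off, lift the bar over the upturned tips, then draw it out towards the stand's -x; the prongs pass between bar and tray.
- display: Blue stand with the locking fork, fixed; origin on the table under its post, prongs pointing to its -x. Post, foot, prongs and upturned tips as the grey stand's. The fork is clamped at a hand-set height that is NOT reported: the centre of a bar lying on its prongs is 210 to 250 mm above the table, to be felt or seen. All contact on this fork, weight included, must stay under 20 N.
- keeper_left (a joint): Angle (rad) of the blue fork's orange keeper beside the prong, at y = +41 mm: 0 up (locked), 0.24 pressed down level with the prong. Pivot 131 mm and free end 103 mm before the post axis, sloping up towards the post; the bar sliding in rides it down against a spring (1.5 to 2.6 N at its free end, up to 4 N where first met), and it springs back to 0 behind the bar.
- keeper_right (a joint): Same for the orange keeper at y = -41 mm.
- ring_box_a: Red ring box 42 x 42 x 36 mm standing loose in the +y half of the basket; origin at its underside. 50 g.
- ring_box_b: Black ring box, same size, standing loose in the -y half of the basket; origin at its underside.
- hammer: Small hammer lying on the table, about 0.25 m long, less than 50 mm high: bystander.
- notepad: White notepad 150 x 105 x 14 mm with a black clip: bystander.
- pen: Blue pen 130 mm long, 9 mm thick, lying on the table: bystander.
- punch_block: Dark wooden block 60 x 90 mm with upright punches, 100 mm high: bystander.
- mandrel: Tapered steel ring stick 225 mm high on a wooden foot 90 x 90 mm: bystander.
- display_landing (a point): Middle of the blue fork's landing stretch, 148 mm before the post axis, midway between the prongs, drawn at 230 mm whatever the fork's real height (210 to 250 mm); axes as the stand's. The bar comes in over the tips, is lowered here (centre 139 to 156 mm before the post axis is clear), then slid along the prongs to the stand's +x.
- display_home (a point): Where the bar's centre is when home against the stops, 93 mm before the post axis, midway between the prongs; drawn at 230 mm whatever the fork's real height. Over this seat each prong has a lip: flared mouth from 122 mm before the post axis, 12 mm clear above the prong. With the bar within 3.5 mm of home the keepers spring up in front of it.
Mind the look-alikes: they are no part of the job. What is meant by the ring_box_b is not turquoise, and is the smaller of those in its own colour.

How it is judged:
On the way, in this order (a step that is already met when the one before it is completed fails the run):
1. the basket hangs in the gripper, off the grey stand and drawn out of its fork (contact force between basket and rest below 0.05 N and horizontal distance between grip and rest_fork above 0.075 m and contact force between the fingers and basket above 1 N), for 0.2 s.
2. held in the gripper, the bar rides both keepers of the blue fork down on its way in (contact force between the fingers and basket above 1 N and value of joint each of keeper_left, keeper_right above 0.08 rad), for 0.05 s.
At the end, for the whole second after the job is handed in: The basket hangs freely on the blue stand's fork, level within 0.12 rad and at rest (under 0.05 m/s), its bar against the stops (centre 89 to 99.5 mm before the post axis, within 20 mm of the middle, square within 0.08 rad), both keepers sprung up (under 0.08 rad), both ring boxes in the tray (x of grip in the frame of display between -0.0995 and -0.089 m and y of grip in the frame of display between -0.02 and 0.02 m and angle between the y axis of grip and the y axis of display, either way round below 0.08 rad and contact force between basket and display above 1 N and value of joint each of keeper_left, keeper_right below 0.08 rad and angle between basket's own z axis and vertical below 0.12 rad and linear speed of basket below 0.05 m/s and distance between each of ring_box_a, ring_box_b and tray_floor below 0.085 m); the robot touches nothing.
It fails at once if the basket tips more than 0.2 rad (11 degrees) from level (angle between basket's own z axis and vertical above 0.2 rad).
It fails at once if the basket bears on the blue stand with more than 20 N (pressed, jammed or dropped) (contact force between basket and display above 20 N).
It fails at once if the basket is set down or lowered to within 20 mm of the table (height (world z) of basket below 0.02 m).
It fails at once if a ring box leaves the basket (distance between any of ring_box_a, ring_box_b and tray_floor above 0.095 m).
It fails at once if a bystander is moved more than 20 mm (distance of any of hammer, notepad, pen, punch_block, mandrel from where it was at the start of the episode above 0.02 m).
It also fails if it takes over 72 s, if anything falls off the work surface, if the arm or the gripper's body presses on something with over 40 N, if the wrist force passes 120 N, or if a joint passes its speed limit or range.

## Robot

A 6-joint arm with a two-finger parallel gripper is mounted at the origin on the work surface. World frame = base frame: x ahead of the robot, y to its left, z up, the work surface at z = 0. Lengths are in m, angles in rad, forces in N, time in s.
With the tool pointing down it reaches from about 0.325 to 0.775 m from the base axis. Payload 9.3 kg.
Tool frame: the origin (TCP) lies at the very end of the fingers, on their centre line; the grasp point (between the pads) lies 19 mm behind it (r.hold_point_z is the distance from the TCP to the grasp point, in m); z points along the fingers, y is the line along which they close (so a half turn about z gives the same grasp; the last joint's range is limited). The gripper opens to 85 mm and grips with 20 to 120 N. Pads are 22 mm wide; open, the fingers measure 114 mm over their backs; the gripper's body (76 mm by 85 mm) begins 54 mm behind the grasp point. The pads swing forward as they close: fully open they stand 13 mm farther back than shut.
Start: joints at [0.957, 0.259, 0.021, 1.334, 0, 1.418], TCP at [0.245, 0.493, 0.231] pointing down, gripper open.
Joint ranges: [-3.04, 3.04], [-0.91, 1.82], [-1.04, 1.36], [-1.92, 1.95], [-1.52, 1.45], [-3.14, 3.14]. Speed limits (rad/s): [2.22, 2.22, 2.79, 3.14, 3.14, 3.14].

## Interface

Orientations are given as a unit quaternion [x, y, z, w].
In Python, from plant import r gives the robot as it stands. The module is installed in compiled form; this text tells all that it offers.
- The arm moves only by the tool step_arm, never from a script. Its argument "targets" is a list that holds one entry, the list of rows, each a list of 7 numbers: the shift along the tool's x, y, z as a fraction of full scale, then the turn, a rotation vector about the tool's x, y, z as a fraction of full scale, then the closure, from 0 (fully open) to 1 (shut). A call has 1 to 12 rows; each row shifts and turns the commanded pose from where the row before left it, along the tool's axes as they then stand; what a row does not reach is not made up. Full scale, the value 1, is 2 cm for a shift and pi rad for a turn. A row lasts 1/12 s, in which the tool goes at most 41.7 mm and 7.16 degrees, less where a joint would pass 70% of its speed; a pose out of reach is approached as far as the arm can. A call with a number of a shift or a turn outside -1 to 1 is refused whole. A call with a gripper value outside its range is refused whole. The fingers move at their own pace and stop on an object; "grip_force" is the grip in N (left out, the last holds). Time passes only in rows, so rows that do not move let the fingers close. It gives the time, the measured TCP pose, the force, the opening and the grip force at its end, in the units of the state.
- r.observe(): the state, without advancing time (a new reading comes with each control period).
- r.get_image(name): name is "scene" or "top" or "wrist"; returns the picture (480x640x3 uint8, blue, green, red); there is no depth.
- r.calibration(name): a dict with "fx", "fy", "cx", "cy" (pixels), "world_from_camera" (4x4, takes a point from camera to world coordinates); the wrist camera has in their place "T_tool_cam" (4x4, takes a point from camera to tool coordinates, whose origin is the TCP and whose axes are the flange's). Camera axes: x right, y down, z forward; pixel columns grow to the right and rows downward; lengths in m; the calibration is good to about 2 mm. A picture is of the moment at which its call begins: read the wrist's pose just before it. calibration takes no time and is no camera call.
- r.sign_off(): hands the job in; it is judged then, once.
The state is a dict: "clock": time; "q": joint angles; "joint_vel": joint speeds; "effort": joint torques, N m; "eef_pos": TCP position; "tcp_rot": TCP orientation; "force": force on the tool from outside, world axes, zero at the start; "ft_torque": the same for the moment, N m; "width": finger opening in m; "finger_force": force on a finger pad.
Only numpy, scipy, OpenCV 4.12 (cv2) and the standard library are available. Lean on these libraries where they do the work, as an engineer would, in place of code of your own. Each camera call takes 0.05 s, during which the arm holds its last target. There are 200 camera calls.

## Working session

There is one attempt and no reset: what is moved stays moved. The work goes in short steps, Python scripts to look and compute and a tool call to move; the robot and the scene stay as the last step left them, time stands still between calls to the robot, and variables do not carry over. Pictures are saved under pics/ and viewed, at most 10 in all, crops included, and the job is handed in when it is done.

Besides the shell and the picture viewer there is one more tool, called as name([rows], argument=value, ...), one row to a line, values as JSON. step_arm: Moves the arm, as the interface text tells. Shift numbers are shares of 2 cm and turn numbers shares of pi rad, none past 1 either way. Its arguments: {"type":"object","properties":{"targets":{"type":"array","items":{"type":"array","items":{"type":"array","items":{"type":"number","minimum":-1,"maximum":1}}}},"grip_force":{"type":"number"}},"required":["targets"]}

```bash
mkdir -p pics
python3 - <<'E'
from plant import r
import cv2,numpy as np
np.set_printoptions(precision=4,suppress=True)
o=r.observe();print(o)
for n in("scene","top"):
    cv2.imwrite(f"pics/{n}0.png",r.get_image(n));print(n,r.calibration(n))
print(r.calibration("wrist"),r.hold_point_z)
E
```

```text
{'clock': 0.0, 'q': array([0.9574, 0.2592, 0.0207, 1.3337, 0.    , 1.4182]), 'joint_vel': array([-0.0019, -0.0004,  0.    ,  0.0003,  0.0006,  0.0004]), 'effort': array([ -0.0011, -55.5643,  34.4532,   0.0136,  -0.0002,  -0.    ]), 'eef_pos': array([0.2444, 0.4924, 0.2307]), 'tcp_rot': array([ 0.2284,  0.9736, -0.0006, -0.0003]), 'force': array([0.5953, 0.3763, 0.3306]), 'ft_torque': array([ 0.0204, -0.1026,  0.0061]), 'finger_force': 0.0, 'width': 0.0854194181353543}
scene {'fx': 597.9919597045855, 'fy': 597.9919597045855, 'cx': 321.5082643911681, 'cy': 235.29478717582376, 'world_from_camera': array([[ 0.781 ,  0.5349, -0.3225,  0.9942],
       [ 0.6245, -0.6597,  0.4181, -0.575 ],
       [ 0.0108, -0.5279, -0.8492,  1.3102],
       [ 0.    ,  0.    ,  0.    ,  1.    ]])}
top {'fx': 601.2938497725795, 'fy': 601.2938497725795, 'cx': 318.69232621981433, 'cy': 243.78673364120158, 'world_from_camera': array([[-0.0254, -0.9956,  0.0897,  0.3922],
       [-0.9996,  0.0264,  0.0094, -0.0131],
       [-0.0118, -0.0894, -0.9959,  1.7128],
       [ 0.    ,  0.    ,  0.    ,  1.    ]])}
{'fx': 361.7283887370563, 'fy': 361.7283887370563, 'cx': 319.98965206024184, 'cy': 232.74700507131445, 'T_tool_cam': array([[-0.0007, -0.9553, -0.2956,  0.0766],
       [ 1.    , -0.0009,  0.0007,  0.0006],
       [-0.0009, -0.2956,  0.9553, -0.1421],
       [ 0.    ,  0.    ,  0.    ,  1.    ]])} 0.0187
```

View pics/top0.png

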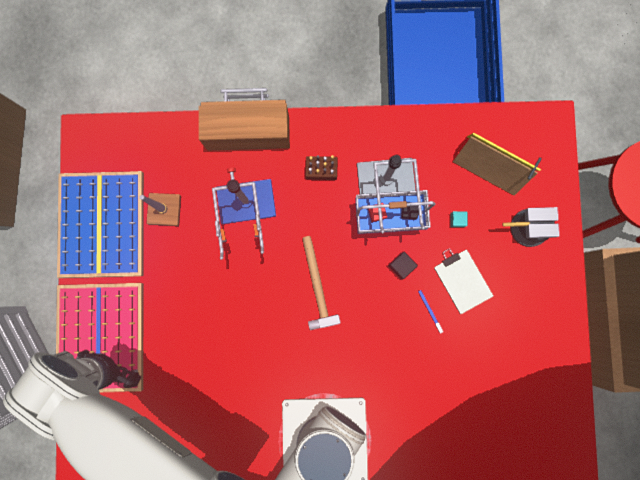

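View pics/scene0.png

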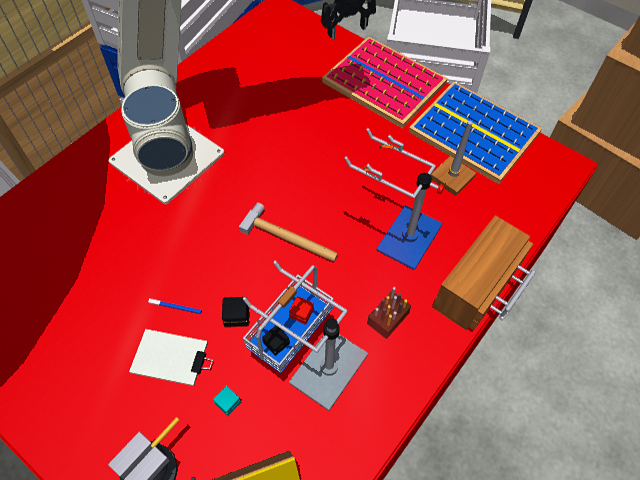

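The top view shows the basket on the grey stand at about (395,208), and the blue stand with its post at (235,188) and prong tips at (222,258) and (262,256). There are two black boxes: the larger one on the table at (403,265), and the smaller one in the basket at (410,212), which is ring_box_b. The turquoise box at (459,219) is a look-alike. I'll enlarge both areas.

Run:
```python
import cv2,numpy as np
t=cv2.imread("pics/top0.png");s=cv2.imread("pics/scene0.png")
def c(im,x,y,w,h,k):return cv2.resize(im[y:y+h,x:x+w],None,fx=k,fy=k,interpolation=cv2.INTER_CUBIC)
# top: blue 200..300,160..270 ; grey 345..445,145..255
cv2.imwrite("pics/topc.png",np.hstack([c(t,200,165,80,105,5),c(t,355,145,80,105,5)]))
cv2.imwrite("pics/scc.png",np.hstack([c(s,340,120,110,150,3.6),c(s,240,250,110,150,3.6)]))
```

```text
(no output)
```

View pics/topc.png

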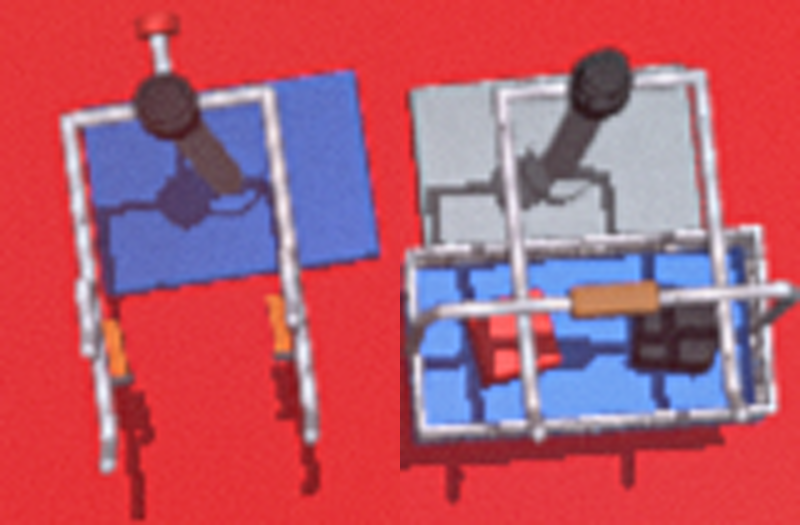

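View pics/scc.png

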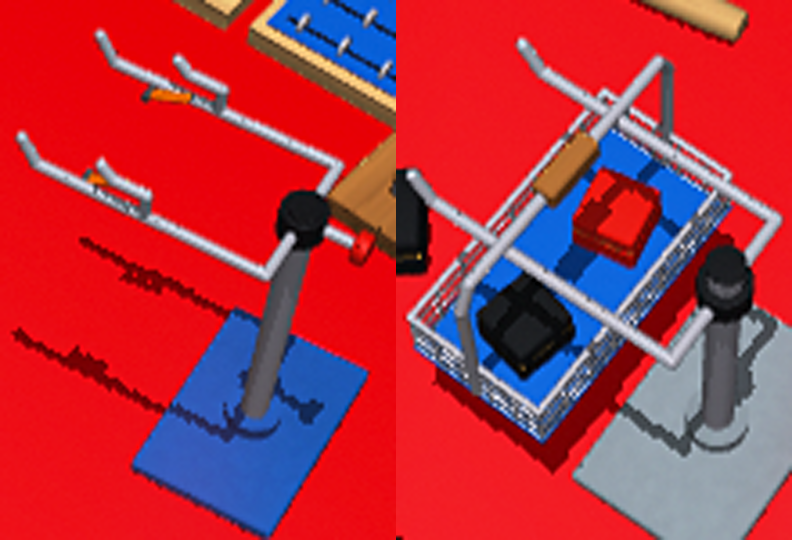

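The enlarged crops confirm that the smaller black box, with the red one, stands in the basket. I can read both forks' tips, bends and back corners in both views, so I'll fit the poses.

```bash
cat > fit.py <<'E'
import numpy as np
from plant import r
from scipy.optimize import least_squares
np.set_printoptions(precision=4,suppress=True)
C={n:r.calibration(n) for n in("top","scene")}
def proj(n,P):
    c=C[n];T=np.linalg.inv(c["world_from_camera"]);p=np.atleast_2d(P)@T[:3,:3].T+T[:3,3]
    return np.c_[c["fx"]*p[:,0]/p[:,2]+c["cx"],c["fy"]*p[:,1]/p[:,2]+c["cy"]]
def px(l,o,k):return (np.array(l,float)+.5)/k-.5+np.array(o)
def world(p,loc):
    x,y,a=p[:3];R=np.array([[np.cos(a),-np.sin(a),0],[np.sin(a),np.cos(a),0],[0,0,1]])
    return np.array(loc)@R.T+[x,y,0]
E
cat > run.py <<'E'
from fit import *
def stand(name,top,sc,p0):
    def loc(h,xb):return dict(top=[[-.177,.05,h+.010],[-.177,-.05,h+.010],[xb,.05,h-.008],[xb,-.05,h-.008],[0,0,.012]],
      scene=[[-.177,.05,h+.010],[-.177,-.05,h+.010],[-.162,.05,h-.008],[-.162,-.05,h-.008],[xb,.05,h-.008],[xb,-.05,h-.008],[0,0,.012]])
    def f(p):
        L=loc(p[3],p[4]);return np.r_[(proj("top",world(p,L["top"]))-top).ravel(),(proj("scene",world(p,L["scene"]))-sc).ravel()]
    s=least_squares(f,p0,loss="soft_l1");print(name,s.x);print(s.fun.reshape(-1,2));return s.x
b=stand("blue",px([(107,464),(310,435),(67,120),(270,92),(235,190)],(200,165),5),px([(102,36),(22,138),(120,63),(40,165),(343,163),(267,277),(258,412)],(340,120),3.6),[.6,.2,0,.23,-.02])
g=stand("grey",px([(138,433),(338,410),(103,92),(303,78),(140,182)],(355,145),5),px([(127,46),(17,180),(149,75),(41,207),(382,220),(276,360),(320,430)],(240,250),3.6),[.6,-.2,0,.23,-.02])
# grip top face centre and bar ends
def q(p):
    L=world(p,[[0,0,.239+p[3]],[0,.08,.230+p[3]],[0,-.08,.230+p[3]]])
    return np.r_[(proj("top",L[:1])-px([(214,299)],(355,145),5)).ravel(),(proj("scene",L[:1])-px([(170,163)],(240,250),3.6)).ravel(),
     ]
from numpy import array
s=least_squares(lambda p:q([p[0],p[1],0,p[2]]),[.5,-.1,0]);print("grip",s.x,s.fun)
for n,P in(("rest_fork",world(g,[-.117,0,.23])),("landing",world(b,[-.148,0,b[3]])),("home",world(b,[-.093,0,b[3]]))):print(n,P,np.hypot(P[0],P[1]))
# bar yaw from top view ends at z=.23
c=C["top"];T=c["world_from_camera"]
def ray(u,z):
    d=T[:3,:3]@[(u[0]-c["cx"])/c["fx"],(u[1]-c["cy"])/c["fy"],1];return T[:3,3]+d*(z-T[2,3])/d[2]
e=[ray(u,.23) for u in px([(30,312),(385,290)],(355,145),5)];print(e,"yaw",np.arctan2(-(e[0]-e[1])[0],(e[0]-e[1])[1]))
E
python3 run.py
```

```text
blue [ 0.6775  0.2101  0.1166  0.2463 -0.0015]
[[-0.0256  0.2276]
 [ 0.082   0.189 ]
 [ 0.2853 -0.1628]
 [-0.5249 -0.2648]
 [-1.3664 -2.8517]
 [-0.2454 -0.2189]
 [ 0.0885 -0.3413]
 [-0.2897  0.0594]
 [ 0.3891 -0.0366]
 [-0.9072  1.1274]
 [ 0.0541 -0.3775]
 [-0.4838  0.4667]]
grey [ 0.7327 -0.196   0.0662  0.2249 -0.0025]
[[ 0.4594 -0.1574]
 [ 0.8043  0.7056]
 [-0.1961  0.4491]
 [-0.7472 -0.4206]
 [ 3.8702 -4.1197]
 [-0.0094  0.2854]
 [ 0.0128 -0.9521]
 [ 0.1256  0.1119]
 [ 0.0985 -0.6082]
 [-0.638   0.363 ]
 [-0.0068  0.4325]
 [ 1.1612 -2.4498]]
grip [ 0.6185 -0.1972 -0.0072] [ 0.062   0.0556  0.0665 -0.008 ]
rest_fork [ 0.6159 -0.2038  0.23  ] 0.6487465729576607
landing [0.5305 0.1928 0.2463] 0.5644952191102879
home [0.5852 0.1992 0.2463] 0.618150210612843
[array([ 0.6149, -0.1056,  0.23  ]), array([ 0.6211, -0.2823,  0.23  ])] yaw 0.03531163281966323
```

step_arm([
  [[0,0,-1,0,0,0.0377,0],[0,0,-1,0,0,0.0377,0],[0,0,-1,0,0,0.0377,0],[0,0,-1,0,0,0.0377,0],[0,0,-1,0,0,0.0377,0],[0,0,0,0,0,0.0377,0],[0,0,0,0,0,0.0377,0],[0,0,0,0,0,0.0377,0],[0,0,0,0,0,0.0377,0],[0,0,0,0,0,0,0]],
], grip_force=40)

```text
clock: 0.93
eef_pos: [0.2445, 0.4926, 0.3309]
tcp_rot: [0.693, 0.721, -0.0, 0.0]
force: [0.2, -0.3, 0.8]
width: 0.0853
finger_force: 0.0
```

step_arm([
  [[-0.98,0.476,0,0,0,0,0],[-0.98,0.476,0,0,0,0,0],[-0.98,0.476,0,0,0,0,0],[-0.98,0.476,0,0,0,0,0],[-0.98,0.476,0,0,0,0,0],[-0.98,0.476,0,0,0,0,0],[-0.98,0.476,0,0,0,0,0],[-0.98,0.476,0,0,0,0,0],[-0.98,0.476,0,0,0,0,0],[-0.98,0.476,0,0,0,0,0],[-0.98,0.476,0,0,0,0,0],[-0.98,0.476,0,0,0,0,0]],
])

```text
clock: 1.93
eef_pos: [0.3693, 0.2617, 0.3312]
tcp_rot: [0.69, 0.724, -0.0, -0.0]
force: [-0.7, 0.5, -0.1]
width: 0.0852
finger_force: 0.0
```

step_arm([
  [[-0.374,0.929,0,0,0,0,0],[-0.374,0.929,0,0,0,0,0],[-0.374,0.929,0,0,0,0,0],[-0.374,0.929,0,0,0,0,0],[-0.374,0.929,0,0,0,0,0],[-0.374,0.929,0,0,0,0,0],[-0.374,0.929,0,0,0,0,0],[-0.374,0.929,0,0,0,0,0],[-0.374,0.929,0,0,0,0,0],[0,0,0,0,0,0,0],[0,0,0,0,0,0,0]],
])

```text
clock: 2.85
eef_pos: [0.5396, 0.2024, 0.3303]
tcp_rot: [0.691, 0.723, -0.001, -0.001]
force: [0.2, -0.1, 0.7]
width: 0.0855
finger_force: 0.0
```

Run:
```python
from plant import r
import cv2,numpy as np
o=r.observe();im=r.get_image("wrist");cv2.imwrite("pics/w1.png",im);np.savez("w1.npz",p=o["eef_pos"],q=o["tcp_rot"]);print(o["eef_pos"],o["tcp_rot"])
```

```text
[0.53957935 0.20239586 0.3302806 ] [ 6.90646836e-01  7.23191635e-01 -7.20639059e-04 -5.36542739e-04]
```

View pics/w1.png

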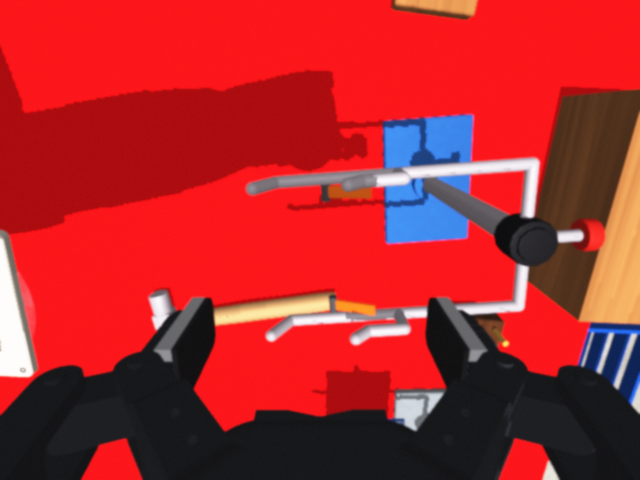

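The wrist view shows the blue fork clearly: tips at (258,188) and (275,337), back corners at (533,164) and (519,306), and keepers at (327–372,192) and (333–375,306). I'll refit with this view added.

```bash
cat > run2.py <<'E'
from fit import *
from scipy.spatial.transform import Rotation as R
d=np.load("w1.npz");c=r.calibration("wrist");T=np.eye(4);T[:3,:3]=R.from_quat(d["q"]).as_matrix();T[:3,3]=d["p"]
C["wrist"]=dict(c,world_from_camera=T@c["T_tool_cam"])
V=dict(top=px([(107,464),(310,435),(67,120),(270,92)],(200,165),5),scene=px([(102,36),(22,138),(343,163),(267,277)],(340,120),3.6),wrist=np.array([(256,188),(275,337),(533,164),(519,306)]))
def f(p,vs):
    h,xb=p[3:5];L=world(p,[[-.177,.05,h+.010],[-.177,-.05,h+.010],[xb,.05,h-.008],[xb,-.05,h-.008]])
    return np.concatenate([(proj(v,L)-V[v]).ravel() for v in vs])
for vs in(["wrist"],["top","wrist"],["scene","wrist"],["top","scene","wrist"]):
    s=least_squares(f,[.67,.21,.1,.24,0],args=(vs,));p=s.x;print(vs,p,abs(s.fun).max(),"landing",world(p,[-.148,0,0])[:2],"home",world(p,[-.093,0,0])[:2])
E
python3 run2.py
```

```text
['wrist'] [ 0.6813  0.2108  0.1192  0.2519 -0.0062] 0.6220487939032182 landing [0.5343 0.1932] home [0.5889 0.1997]
['top', 'wrist'] [ 0.6809  0.2104  0.1189  0.2511 -0.0055] 1.4372936458288166 landing [0.534  0.1928] home [0.5886 0.1994]
['scene', 'wrist'] [ 0.6808  0.2099  0.1196  0.2497 -0.0044] 1.36175496660033 landing [0.5339 0.1922] home [0.5885 0.1988]
['top', 'scene', 'wrist'] [ 0.6806  0.2099  0.1193  0.2497 -0.0043] 1.308843942368469 landing [0.5337 0.1923] home [0.5883 0.1988]
```

step_arm([
  [[-0.955,0.14,0,0,0,0,0],[-0.955,0.14,0,0,0,0,0],[-0.955,0.14,0,0,0,0,0],[-0.955,0.14,0,0,0,0,0],[-0.955,0.14,0,0,0,0,0],[-0.955,0.14,0,0,0,0,0],[-0.955,0.14,0,0,0,0,0],[-0.955,0.14,0,0,0,0,0],[-0.955,0.14,0,0,0,0,0],[-0.955,0.14,0,0,0,0,0],[-0.955,0.14,0,0,0,0,0],[-0.955,0.14,0,0,0,0,0]],
])

```text
clock: 3.9
eef_pos: [0.582, -0.0247, 0.3319]
tcp_rot: [0.69, 0.723, 0.0, 0.0]
force: [0.5, 1.0, -0.6]
width: 0.0859
finger_force: 0.0
```

step_arm([
  [[-0.955,0.14,0,0,0,0,0],[-0.955,0.14,0,0,0,0,0],[-0.955,0.14,0,0,0,0,0],[-0.955,0.14,0,0,0,0,0],[-0.955,0.14,0,0,0,0,0],[-0.955,0.14,0,0,0,0,0],[-0.955,0.14,0,0,0,0,0],[-0.955,0.14,0,0,0,0,0],[-0.955,0.14,0,0,0,0,0],[0,0,0,0,0,0,0],[0,0,0,0,0,0,0]],
])

```text
clock: 4.82
eef_pos: [0.6151, -0.1952, 0.3312]
tcp_rot: [0.691, 0.723, 0.0, -0.0]
force: [0.1, 0.7, -0.4]
width: 0.0851
finger_force: 0.0
```

Run:
```python
from plant import r
import cv2,numpy as np
o=r.observe();im=r.get_image("wrist");cv2.imwrite("pics/w2.png",im);np.savez("w2.npz",p=o["eef_pos"],q=o["tcp_rot"]);print(o["eef_pos"],o["tcp_rot"])
```

```text
[ 0.61509869 -0.1951543   0.33122149] [ 6.91166977e-01  7.22695048e-01  1.53224093e-05 -2.77496767e-04]
```

View pics/w2.png

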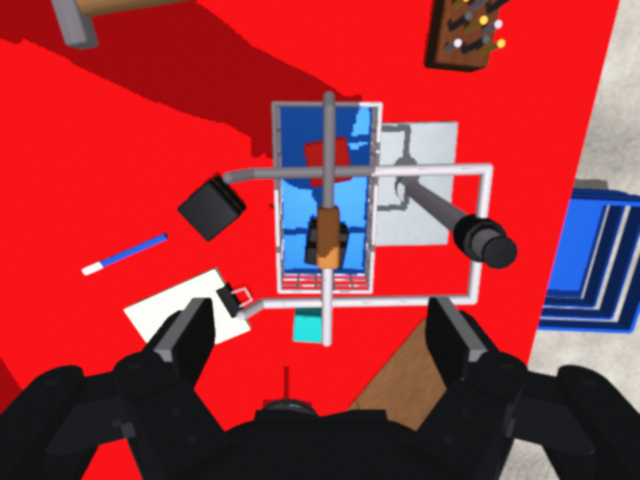

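The grip spans about (317–340, 207–268) and the bar runs from (328,97) to (327,345), parallel to the tool's x axis.

Run:
```python
from plant import r
import numpy as np
from scipy.spatial.transform import Rotation as R
d=np.load("w2.npz");c=r.calibration("wrist");T=np.eye(4);T[:3,:3]=R.from_quat(d["q"]).as_matrix();T[:3,3]=d["p"];T=T@c["T_tool_cam"]
def ray(u,z):
    k=T[:3,:3]@[(u[0]-c["cx"])/c["fx"],(u[1]-c["cy"])/c["fy"],1];return T[:3,3]+k*(z-T[2,3])/k[2]
g=ray((328.5,237),.239);a=ray((328,105),.230);b=ray((327,338),.230)
print(g,a,b,"mid",(a+b)/2,"yaw",-(a-b)[0]/(a-b)[1],"len",np.linalg.norm(a-b), "size",ray((328,207),.239)-ray((328,268),.239),ray((317,237),.239)-ray((340,237),.239))
dw=g-d["p"];print("tool shift",R.from_quat(d["q"]).inv().apply(dw))
```

```text
[ 0.62014915 -0.19368622  0.239     ] [ 0.61570194 -0.10868198  0.23      ] [ 0.62350381 -0.27856121  0.23      ] mid [ 0.61960287 -0.1936216   0.23      ] yaw 0.0459259811140819 len 0.17005828429771735 size [-0.00220144  0.04360629  0.        ] [-0.01563379 -0.00069024  0.        ]
tool shift [0.00120255 0.00514421 0.09222016]
```

step_arm([
  [[0.06,0.25,0.5,0,0,0,0],[0,0,1,0,0,0,0],[0,0,1,0,0,0,0],[0,0,1,0,0,0,0],[0,0,1,0,0,0,0],[0,0,0.5,0,0,0,0],[0,0,0.5,0,0,0,0],[0,0,0.3,0,0,0,0],[0,0,0.2,0,0,0,0],[0,0,0,0,0,0,0]],
])

```text
clock: 5.7
eef_pos: [0.6205, -0.1937, 0.2111]
tcp_rot: [0.691, 0.723, -0.0, -0.0]
force: [-0.3, 0.1, 1.0]
width: 0.0856
finger_force: 0.0
```

step_arm([
  [[0,0,0,0,0,0,0.3],[0,0,0,0,0,0,0.5],[0,0,0,0,0,0,0.7],[0,0,0,0,0,0,0.8],[0,0,0,0,0,0,0.9],[0,0,0,0,0,0,1],[0,0,0,0,0,0,1],[0,0,0,0,0,0,1],[0,0,0,0,0,0,1],[0,0,0,0,0,0,1]],
], grip_force=60)

```text
clock: 6.53
eef_pos: [0.6207, -0.194, 0.2116]
tcp_rot: [0.691, 0.723, 0.0, 0.0]
force: [2.5, -1.9, 3.2]
width: 0.0151
finger_force: 59.4
```

step_arm([
  [[0,0,-0.1,0,0,0,1],[0,0,-0.15,0,0,0,1],[0,0,-0.25,0,0,0,1],[0,0,-0.25,0,0,0,1],[0,0,-0.3,0,0,0,1],[0,0,-0.3,0,0,0,1],[0,0,-0.3,0,0,0,1],[0,0,-0.3,0,0,0,1],[0,0,-0.3,0,0,0,1],[0,0,-0.3,0,0,0,1],[0,0,-0.2,0,0,0,1],[0,0,0,0,0,0,1]],
])

```text
clock: 7.53
eef_pos: [0.6207, -0.194, 0.2674]
tcp_rot: [0.691, 0.723, 0.0, 0.001]
force: [0.8, -0.8, -4.8]
width: 0.0148
finger_force: 58.6
```

Run:
```python
from plant import r
o=r.observe();print(o["eef_pos"],o["tcp_rot"],o["force"],o["ft_torque"],o["width"])
```

```text
[ 0.62067835 -0.1940209   0.26744133] [6.91360577e-01 7.22509499e-01 2.44439537e-04 7.18937265e-04] [ 0.78061424 -0.79187474 -4.83590961] [ 0.03299252 -0.06556749  0.06262793] 0.01480413185023051
```

step_arm([
  [[0,-0.2,0,0,0,0,1],[0,-0.4,0,0,0,0,1],[0,-0.6,0,0,0,0,1],[0,-0.8,0,0,0,0,1],[0,-0.8,0,0,0,0,1],[0,-0.8,0,0,0,0,1],[0,-0.8,0,0,0,0,1],[0,-0.8,0,0,0,0,1],[0,-0.6,0,0,0,0,1],[0,-0.4,0,0,0,0,1],[0,-0.2,0,0,0,0,1],[0,0,0,0,0,0,1]],
])

```text
clock: 8.53
eef_pos: [0.4917, -0.1995, 0.2665]
tcp_rot: [0.692, 0.722, -0.0, 0.0]
force: [-0.2, -0.3, -4.5]
width: 0.0151
finger_force: 58.7
```

step_arm([
  [[0.2,0,0,0,0,0,1],[0.4,0,0,0,0,0,1],[0.6,0,0,0,0,0,1],[0.8,0,0,0,0,0,1],[0.8,0,0,0,0,0,1],[0.8,0,0,0,0,0,1],[0.8,0,0,0,0,0,1],[0.8,0,0,0,0,0,1],[0.8,0,0,0,0,0,1],[0.8,0,0,0,0,0,1],[0.8,0,0,0,0,0,1],[0.8,0,0,0,0,0,1]],
])

```text
clock: 9.53
eef_pos: [0.485, -0.0297, 0.2662]
tcp_rot: [0.691, 0.723, 0.0, -0.0]
force: [0.7, -0.3, -4.3]
width: 0.0148
finger_force: 58.7
```

step_arm([
  [[0.8,-0.1,0,0,0,0,1],[0.8,-0.2,0,0,0,0,1],[0.8,-0.2,0,0,0,0,1],[0.8,-0.2,0,0,0,0,1],[0.8,-0.2,0,0,0,0,1],[0.8,-0.2,0,0,0,0,1],[0.8,-0.2,0,0,0,0,1],[0.8,-0.2,0,0,0,0,1],[0.8,-0.2,0,0,0,0,1],[0.8,-0.2,0,0,0,0,1],[0.8,-0.1,0,0,0,0,1],[0.7,-0.07,0,0,0,0,1]],
])

```text
clock: 10.53
eef_pos: [0.4345, 0.1583, 0.2663]
tcp_rot: [0.691, 0.723, 0.0, -0.0]
force: [0.3, 0.3, -4.7]
width: 0.0153
finger_force: 58.7
```

step_arm([
  [[0.5,0,0,0,0,0,1],[0.3,0,0,0,0,0,1],[0.2,0,0,0,0,-0.0046,1],[0,0,0,0,0,-0.0046,1],[0,0,0,0,0,-0.0046,1],[0,0,0,0,0,-0.0046,1],[0,0,0,0,0,-0.0048,1],[0,0,0,0,0,0,1],[0,0,0,0,0,0,1]],
])

```text
clock: 11.28
eef_pos: [0.4347, 0.1759, 0.2663]
tcp_rot: [0.665, 0.747, -0.0, 0.0]
force: [0.0, -0.7, -5.0]
width: 0.0153
finger_force: 58.7
```

Run:
```python
from plant import r
import cv2,numpy as np
o=r.observe();im=r.get_image("wrist");sc=r.get_image("scene");cv2.imwrite("pics/w3.png",np.hstack([cv2.resize(im,(400,300)),cv2.resize(sc[60:310,250:583],(400,300))]));np.savez("w3.npz",p=o["eef_pos"],q=o["tcp_rot"]);print(o)
```

```text
{'clock': 11.2833, 'q': array([ 2.05348788e-01,  1.10724125e-01, -7.79713792e-02,  1.38207728e+00,
       -6.66055009e-05,  1.65986242e+00]), 'joint_vel': array([ 0.0031351 ,  0.00075906, -0.000428  ,  0.00050323,  0.00047591,
        0.00867898]), 'effort': array([ 1.57777551e-03, -4.59260094e+01,  3.65366507e+01,  1.48443374e-03,
       -2.53582816e-02, -9.93700046e-02]), 'eef_pos': array([0.4346523 , 0.17590552, 0.2662825 ]), 'tcp_rot': array([ 6.64822978e-01,  7.47000942e-01, -1.03869584e-05,  3.37595072e-05]), 'force': array([ 0.02788488, -0.70553863, -4.99074907]), 'ft_torque': array([-0.00439095,  0.03267248, -0.02888176]), 'finger_force': 58.67803931236267, 'width': 0.015273572626926748}
```

View pics/w3.png

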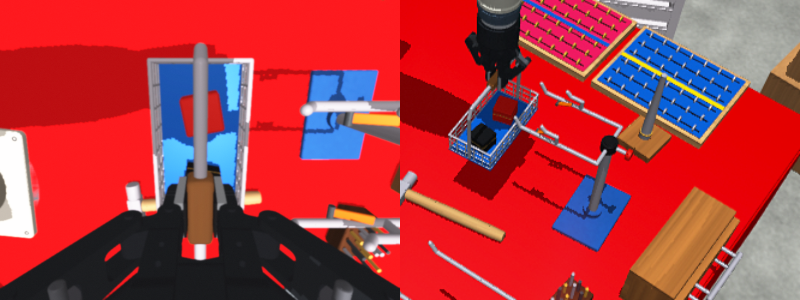

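step_arm([
  [[0.1,0.2,0,0,0,0,1],[0.1,0.4,0,0,0,0,1],[0.05,0.6,0,0,0,0,1],[0,0.8,0,0,0,0,1],[0,0.8,0,0,0,0,1],[0,0.8,0,0,0,0,1],[0,0.6,0,0,0,0,1],[0,0.4,0,0,0,0,1],[0,0.25,0,0,0,0,1],[0,0.15,0,0,0,0,1],[0,0,0,0,0,0,1],[0,0,0,0,0,0,1]],
])

```text
clock: 12.38
eef_pos: [0.533, 0.1929, 0.2663]
tcp_rot: [0.665, 0.747, -0.0, -0.0]
force: [-0.1, 0.6, -5.2]
width: 0.0152
finger_force: 58.7
```

```bash
cat > st.py <<'E'
from plant import r
import numpy as np
np.set_printoptions(precision=4,suppress=True)
o=r.observe();c,s=np.cos(.119),np.sin(.119);d=o["eef_pos"][:2]-[.681,.2103]
print(o["clock"],"loc",c*d[0]+s*d[1],-s*d[0]+c*d[1],"barz",o["eef_pos"][2]+.0187,"F",o["force"],"T",o["ft_torque"],o["width"],o["tcp_rot"])
E
python3 st.py;python3 - <<'E'
from plant import r
import cv2,numpy as np
im=r.get_image("wrist");sc=r.get_image("scene");cv2.imwrite("pics/w4.png",np.hstack([cv2.resize(im,(400,300)),cv2.resize(sc[100:250,330:530],(400,300))]))
E
```

```text
12.3833 loc -0.14900457409426415 0.0003076845505702447 barz 0.2849635998649017 F [-0.147   0.5721 -5.2122] T [ 0.0377  0.0379 -0.0132] 0.015150837147450044 [ 0.6646  0.7472 -0.0001 -0.0001]
```

View pics/w4.png

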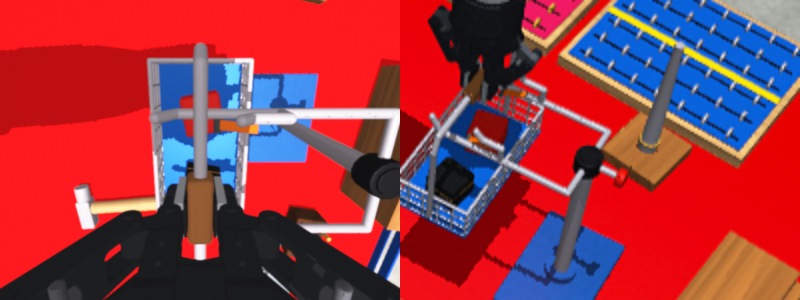

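step_arm([
  [[0,0,0.15,0,0,0,1],[0,0,0.2,0,0,0,1],[0,0,0.2,0,0,0,1],[0,0,0.2,0,0,0,1],[0,0,0.2,0,0,0,1],[0,0,0.15,0,0,0,1],[0,0,0.1,0,0,0,1],[0,0,0.05,0,0,0,1],[0,0,0,0,0,0,1],[0,0,0,0,0,0,1]],
])

```text
clock: 13.32
eef_pos: [0.5333, 0.1929, 0.2414]
tcp_rot: [0.665, 0.747, 0.0, 0.0]
force: [-0.8, -0.9, -5.7]
width: 0.015
finger_force: 58.7
```

step_arm([
  [[0,0,0.05,0,0,0,1],[0,0,0.05,0,0,0,1],[0,0,0.05,0,0,0,1],[0,0,0.05,0,0,0,1],[0,0,0,0,0,0,1]],
])

```text
clock: 13.73
eef_pos: [0.5332, 0.1929, 0.237]
tcp_rot: [0.665, 0.747, -0.0, -0.0]
force: [-0.6, -0.7, -5.2]
width: 0.0146
finger_force: 58.7
```

step_arm([
  [[0,0,0.05,0,0,0,1],[0,0,0.05,0,0,0,1],[0,0,0.05,0,0,0,1],[0,0,0,0,0,0,1]],
])

```text
clock: 14.07
eef_pos: [0.5332, 0.1929, 0.234]
tcp_rot: [0.665, 0.747, -0.0, -0.0]
force: [0.3, 0.6, -5.0]
width: 0.0147
finger_force: 58.7
```

step_arm([
  [[0,0,0.025,0,0,0,1],[0,0,0.025,0,0,0,1],[0,0,0,0,0,0,1]],
])

```text
clock: 14.32
eef_pos: [0.5333, 0.1929, 0.2332]
tcp_rot: [0.665, 0.747, -0.0, -0.0]
force: [-0.0, -0.8, -4.6]
width: 0.0149
finger_force: 58.7
```

step_arm([
  [[0,0,0.025,0,0,0,1],[0,0,0.025,0,0,0,1],[0,0,0,0,0,0,1]],
])

```text
clock: 14.57
eef_pos: [0.5332, 0.1929, 0.2322]
tcp_rot: [0.665, 0.747, -0.0, -0.0]
force: [-0.7, -0.0, -5.9]
width: 0.0148
finger_force: 58.7
```

step_arm([
  [[0,0,0.025,0,0,0,1],[0,0,0.025,0,0,0,1],[0,0,0,0,0,0,1]],
])

```text
clock: 14.82
eef_pos: [0.5334, 0.1929, 0.2316]
tcp_rot: [0.665, 0.747, 0.0, 0.0]
force: [-0.6, 0.4, -1.6]
width: 0.0147
finger_force: 59.2
```

step_arm([
  [[0,0.05,0,0,0,0,1],[0,0.1,0,0,0,0,1],[0,0.1,0,0,0,0,1],[0,0.1,0,0,0,0,1],[0,0.1,0,0,0,0,1],[0,0.1,0,0,0,0,1],[0,0.1,0,0,0,0,1],[0,0.05,0,0,0,0,1],[0,0,0,0,0,0,1]],
])

```text
clock: 15.57
eef_pos: [0.5477, 0.1946, 0.2314]
tcp_rot: [0.665, 0.747, 0.0, 0.0]
force: [-0.8, 0.0, 1.9]
width: 0.0152
finger_force: 59.7
```

```bash
python3 st.py
```

```text
15.5667 loc -0.13423255791287045 0.00023546608632321782 barz 0.2501292412356748 F [-0.8103  0.0255  1.9071] T [-0.0149  0.3512  0.0091] 0.015163174523588022 [0.6646 0.7472 0.0003 0.0002]
```

step_arm([
  [[0,0,-0.02,0,0,0,1],[0,0.05,0,0,0,0,1],[0,0.1,0,0,0,0,1],[0,0.1,0,0,0,0,1],[0,0.1,0,0,0,0,1],[0,0.1,0,0,0,0,1],[0,0.05,0,0,0,0,1],[0,0,0,0,0,0,1]],
])

```text
clock: 16.23
eef_pos: [0.5571, 0.1957, 0.2316]
tcp_rot: [0.665, 0.747, -0.0, -0.0]
force: [-4.5, -1.3, -0.4]
width: 0.0149
finger_force: 59.4
```

```bash
python3 st.py
```

```text
16.2333 loc -0.12478045833004006 0.0002125056242403018 barz 0.2503254658759032 F [-4.526  -1.2798 -0.4467] T [-0.0861  0.7785  0.028 ] 0.014852279331392063 [ 0.6646  0.7472 -0.0002 -0.0002]
```

step_arm([
  [[0,0.05,0,0,0,0,1],[0,0.1,0,0,0,0,1],[0,0.1,0,0,0,0,1],[0,0.1,0,0,0,0,1],[0,0.1,0,0,0,0,1],[0,0,0,0,0,0,1]],
])

```text
clock: 16.73
eef_pos: [0.566, 0.1968, 0.2317]
tcp_rot: [0.665, 0.747, -0.0, -0.0]
force: [-3.6, -0.4, 1.1]
width: 0.0147
finger_force: 59.6
```

```bash
python3 st.py
```

```text
16.7333 loc -0.11583372814725773 0.0002479898445581323 barz 0.25040690902846685 F [-3.6253 -0.384   1.05  ] T [-0.0984  0.9311 -0.0072] 0.014662135380038896 [ 0.6646  0.7472 -0.0001 -0.0002]
```

step_arm([
  [[0,0.05,0,0,0,0,1],[0,0.1,0,0,0,0,1],[0,0.1,0,0,0,0,1],[0,0.1,0,0,0,0,1],[0,0.1,0,0,0,0,1],[0,0.05,0,0,0,0,1],[0,0,0,0,0,0,1]],
])

```text
clock: 17.32
eef_pos: [0.5764, 0.198, 0.2318]
tcp_rot: [0.665, 0.747, 0.0, 0.0]
force: [-2.8, -0.1, -0.3]
width: 0.0151
finger_force: 59.5
```

```bash
python3 st.py
```

```text
17.3167 loc -0.10534647426363436 0.0001792680810275924 barz 0.250456371158868 F [-2.7904 -0.1399 -0.3333] T [-0.0398  0.4386 -0.0968] 0.01506500126572466 [0.6646 0.7472 0.0003 0.0002]
```

Next I'll go towards the stops in small steps, watching the horizontal force.

step_arm([
  [[0,0.1,0,0,0,0,1],[0,0.1,0,0,0,0,1],[0,0.1,0,0,0,0,1],[0,0.05,0,0,0,0,1],[0,0,0,0,0,0,1]],
])

```text
clock: 17.73
eef_pos: [0.5834, 0.1987, 0.2316]
tcp_rot: [0.665, 0.747, 0.0, 0.0]
force: [-0.6, 1.3, -0.8]
width: 0.0153
finger_force: 59.3
```

step_arm([
  [[0,0.05,0,0,0,0,1],[0,0.05,0,0,0,0,1],[0,0,0,0,0,0,1]],
])

```text
clock: 17.98
eef_pos: [0.5842, 0.1989, 0.2316]
tcp_rot: [0.664, 0.747, -0.001, -0.001]
force: [-5.5, -2.1, -0.6]
width: 0.0148
finger_force: 59.6
```

step_arm([
  [[0,0.05,0,0,0,0,1],[0,0,0,0,0,0,1]],
])

```text
clock: 18.15
eef_pos: [0.5843, 0.1989, 0.2315]
tcp_rot: [0.664, 0.747, -0.001, -0.001]
force: [-8.6, -2.5, 1.0]
width: 0.015
finger_force: 59.8
```

```bash
python3 st.py
```

```text
18.15 loc -0.09736710299558368 0.00015642629530994955 barz 0.2502109061883764 F [-8.5922 -2.4903  1.0422] T [-0.3138  1.9485  0.1001] 0.01499505414067325 [ 0.6644  0.7473 -0.0013 -0.0011]
```

step_arm([
  [[0,-0.04,0,0,0,0,1],[0,0,0,0,0,0,1],[0,0,0,0,0,0,1]],
])

```text
clock: 18.4
eef_pos: [0.5842, 0.1989, 0.2316]
tcp_rot: [0.664, 0.747, -0.001, -0.001]
force: [-5.8, -1.0, -0.2]
width: 0.015
finger_force: 59.3
```

```bash
python3 st.py;python3 - <<'E'
from plant import r
import cv2,numpy as np
im=r.get_image("wrist");sc=r.get_image("scene")
cv2.imwrite("pics/w5.png",np.hstack([cv2.resize(im[150:270,250:410],(400,300),interpolation=2),cv2.resize(sc[130:205,365:465],(400,300),interpolation=2)]))
E
```

```text
18.4 loc -0.09745400539305475 0.00017864251791596328 barz 0.25025281144046524 F [-5.8459 -0.9616 -0.1636] T [-0.2229  1.1944  0.1353] 0.014966994753705153 [ 0.6645  0.7473 -0.0007 -0.0005]
```

View pics/w5.png

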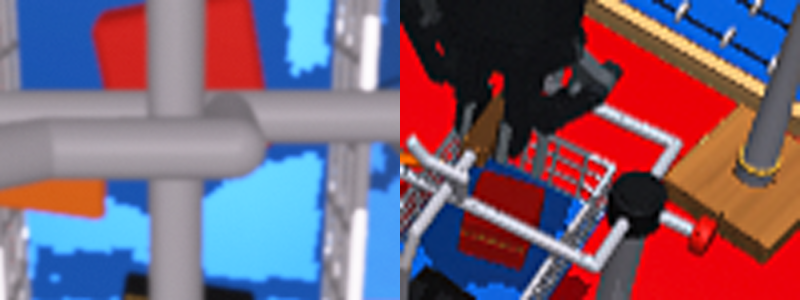

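The crop shows the bar (150–202) past the orange keeper's free end, which sits at x=103. That gap is about 7 mm and the bar is against the lip and stop support, so it is home with this keeper up. I'll relax the push, then check the other keeper after release.

step_arm([
  [[0,-0.04,0,0,0,0,1],[0,-0.02,0,0,0,0,1],[0,0,0,0,0,0,1]],
])

```text
clock: 18.75
eef_pos: [0.584, 0.1989, 0.2316]
tcp_rot: [0.665, 0.747, 0.0, 0.0]
force: [-0.8, 0.5, -2.7]
width: 0.0147
finger_force: 59.2
```

```bash
python3 st.py
```

```text
18.75 loc -0.0976481067230823 0.00016177211031144847 barz 0.2503263169956888 F [-0.7674  0.4614 -2.6695] T [-0.0848  0.2278  0.1311] 0.014684210095612122 [0.6646 0.7472 0.0001 0.0001]
```

step_arm([
  [[0,0,0.01,0,0,0,1],[0,0,0,0,0,0,1],[0,0,0,0,0,0,0.8],[0,0,0,0,0,0,0.75],[0,0,0,0,0,0,0.7],[0,0,0,0,0,0,0.6],[0,0,0,0,0,0,0.5],[0,0,0,0,0,0,0.5],[0,0,0,0,0,0,0.5]],
], grip_force=20)

```text
clock: 19.5
eef_pos: [0.584, 0.1988, 0.2315]
tcp_rot: [0.665, 0.747, 0.0, 0.0]
force: [-0.1, 0.1, 0.1]
width: 0.0427
finger_force: 0.0
```

```bash
python3 st.py
```

```text
19.5 loc -0.09770954548213943 0.0001477001387840092 barz 0.25020545452607845 F [-0.0769  0.1471  0.1407] T [-0.0356  0.0323 -0.0158] 0.04273944907922508 [0.6646 0.7472 0.     0.    ]
```

step_arm([
  [[0,0,-0.2,0,0,0,0.5],[0,0,-0.4,0,0,0,0.5],[0,0,-0.6,0,0,0,0.5],[0,0,-1,0,0,0,0.5],[0,0,-1,0,0,0,0.5],[0,0,-1,0,0,0,0.5],[0,0,-1,0,0,0,0.5],[0,-0.5,-0.5,0,0,0,0.5],[0,0,0,0,0,0,0.5],[0,0,0,0,0,0,0.5]],
])

```text
clock: 20.33
eef_pos: [0.5736, 0.1977, 0.3459]
tcp_rot: [0.664, 0.747, 0.001, 0.0]
force: [0.6, 0.8, -0.4]
width: 0.0428
finger_force: 0.0
```

```bash
python3 st.py;python3 - <<'E'
from plant import r
import cv2,numpy as np
im=r.get_image("wrist");sc=r.get_image("scene")
cv2.imwrite("pics/w6.png",np.hstack([cv2.resize(im[110:350,240:440],(400,480),interpolation=2),cv2.resize(sc[120:240,350:450],(400,480),interpolation=2)]))
E
```

```text
20.3333 loc -0.10817697480465611 0.00027720927686035284 barz 0.36464590913781675 F [ 0.6491  0.7875 -0.4282] T [ 0.076   0.0106 -0.0062] 0.042800094931550584 [0.6645 0.7473 0.0005 0.0004]
```

View pics/w6.png

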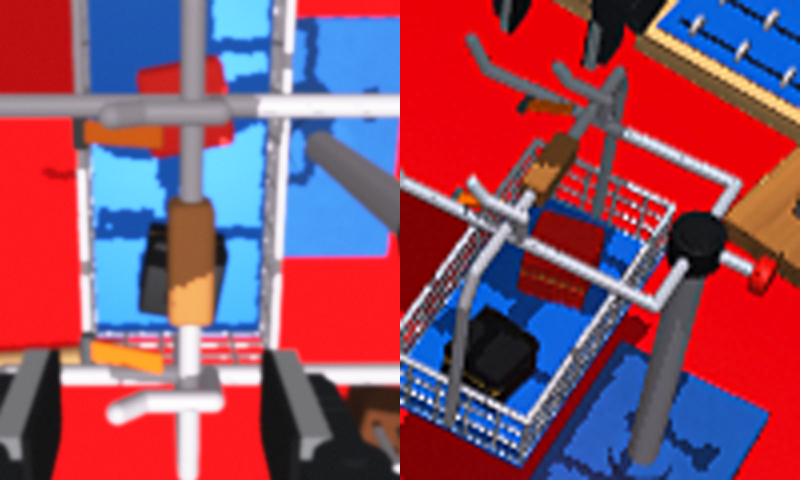

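The bar sits at the stops under both lips. Both orange keepers end clear in front of it (about (163,138) and (163,360), bar edge at 180), and the basket is level with both boxes inside. I'll let it settle and hand in.

step_arm([
  [[0,0,-0.5,0,0,0,0.5],[0,0,-0.5,0,0,0,0.5],[0,0,0,0,0,0,0.5],[0,0,0,0,0,0,0.5],[0,0,0,0,0,0,0.5],[0,0,0,0,0,0,0.5],[0,0,0,0,0,0,0.5],[0,0,0,0,0,0,0.5],[0,0,0,0,0,0,0.5],[0,0,0,0,0,0,0.5],[0,0,0,0,0,0,0.5],[0,0,0,0,0,0,0.5]],
])

```text
clock: 21.43
eef_pos: [0.574, 0.1977, 0.3655]
tcp_rot: [0.665, 0.747, 0.0, 0.0]
force: [0.2, -0.1, 0.5]
width: 0.0429
finger_force: 0.0
```

```bash
python3 -c "
from plant import r
print(r.sign_off())"
```

```text
the job is handed in; nothing more can be done
None
```

The basket hangs on the blue fork, home against the stops with both keepers up in front of the bar and both boxes inside, as seen in the last pictures; the job was handed in at about 21 s, and the hand-in returned no verdict.

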